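# Set the imaging stage to its orange stop

## Task

Press down the blue release pad in the middle of the imaging stage's carriage to free its brake and, keeping it pressed, push the carriage along the rail until it rests against the orange stop; then let go so that the brake locks it there. Only press and push with the fingertips: do not force the carriage along while its brake is on, and leave the bottles, tape roll and timer beside it standing where they are.

Things in the scene. Friction and masses are not known exactly. Their poses are not given: they have to be found in the camera images.
- stage: Fixed grey base plate, 100 x 370 x 8 mm, with a steel T rail along its y axis (rail 36 mm wide, top 22 mm above the worktop). Origin at the centre of its underside, on the worktop; z up, y along the rail. It stands in a different place and yaw each time.
- carriage (a joint): Position in m of the aluminium carriage along the stage's y axis, 0 at the middle of the rail. The carriage block is 66 mm wide, 100 mm long along the rail, its top 40 mm above the worktop; a black nest with a glass slide sticks out 78 mm from the rail's middle on the stage's +x side. It cannot be lifted off. With the brake on it resists about 30 N along the rail, with the brake off about 1 N.
- release_pad (a joint): How far in m the blue release pad is pressed down: 0 up, give or take 1 mm (brake on), 0.006 fully down (brake off). It gives way progressively up to about 8 N over the first 2 mm, while the brake eases, and takes about 11 N to be fully down; the brake is off from about 2.5 mm on. It springs back up when let go, and the brake then holds again.
- pad_top (a point): Centre of the pad's flat pressing face, 50 mm above the worktop when up, at the middle of the carriage. The blue pad is 40 mm wide across the rail and 72 mm long along it; at each end along the rail a lip 8 mm thick rises 8 mm above the face, leaving 56 mm clear between the lips, against which a fingertip can push.
- carriage_mid (a point): Centre of the carriage's top (hidden under the pad), 40 mm above the worktop. The carriage's end faces are 50 mm from it along the rail.
- orange_stop_mid (a point): Centre of the top of the orange stop, a fixed block clamped across the rail, 56 mm across it, 20 mm thick along it, top 38 mm above the worktop, with a steel screw head 14 mm across up to 50 mm. It may be at either end of the rail. The carriage rests against it when this point and carriage_mid are 60 mm apart along the rail.
- black_stop_mid (a point): The same for the black stop, of equal shape, at the other end of the rail.
- bottle_a_mid (a point): Centre, half-way up, of a loose white capped reagent bottle, 45 mm across, 90 mm tall, on the stage's +x side.
- bottle_b_mid (a point): The same for the second reagent bottle.
- tape_roll_mid (a point): Centre of a loose yellow tape roll lying flat, 64 mm across, 19 mm high, on the stage's -x side.
- timer_mid (a point): Centre of a loose white timer, 60 x 66 x 21 mm, on the stage's -x side.

How it is judged:
By the outcome, as a careful person would: the job done as asked, in the order asked, and still so for the second after the job is handed in, with the robot touching nothing.
It also fails if it takes over 32 s, if anything falls off the work surface, if the arm or the gripper's body presses on something with over 40 N, if the wrist force passes 120 N, or if a joint passes its speed limit or range.

## Robot

A 6-joint arm with a two-finger parallel gripper is mounted at the origin on the work surface; the furniture and walls round the work are solid. World frame = base frame: x ahead of the robot, y to its left, z up, the work surface at z = 0. Lengths are in m, angles in degrees, forces in N, time in s.
With the tool pointing down it reaches from about 0.4 to 0.825 m from the base axis. Payload 7 kg.
Tool frame: the origin (TCP) lies on the centre line of the jaws, within the pads' length; the fingertips stand 22 mm ahead of it and the grasp point (between the pads) lies 3 mm ahead of it; z points along the fingers, y is the line along which they close (so a half turn about z gives the same grasp; the last joint's range is limited). The gripper opens to 88 mm and grips with 3 to 60 N. Pads are 19 mm wide; open, the fingers measure 130 mm over their backs; the gripper's body (78 mm by 193 mm) begins 47 mm behind the grasp point.
Start: joints at [84.861, 20.546, 0.682, 0, -70.136, -16.507], TCP at [0.249, 0.627, 0.249] pointing down, gripper open.
Joint ranges: [-176.03, 176.03], [-82.01, 121.73], [-58.28, 71.71], [-173.87, 95.51], [-174.79, -0.11], [-173.66, 173.66]. Speed limits (degrees/s): [136.94, 136.94, 172.46, 180, 180, 180].

## Interface

Orientations are given as [roll, pitch, yaw] about the fixed x, y, z axes, in that order (R = Rz(yaw) Ry(pitch) Rx(roll)).
In Python, from plant import get_state, cams, r gives the robot as it stands.
- The arm moves only by the tool apply_moves, never from a script. Its argument "targets" is a list of rows, each an object with "dp": the shift along the world's x, y, z in m, a list of three; "yaw": the turn about the world's z in degrees. In form: [{"dp": [x, y, z], "yaw": yaw}, ...]. A call has 1 to 20 rows; each row is the pose to reach, as a shift and turn from the pose commanded when the call began; what a row does not reach only later rows make up. A row lasts 1/12 s, in which the tool goes at most 41.7 mm and 7.16 degrees, less where a joint would pass 70% of its speed; a pose out of reach is approached as far as the arm can. A call with a gripper value outside its range is refused whole. "grip" is the gripper command: -1 is fully open, 1 is shut, values between are in proportion, set as the call begins (left out, the last holds). The fingers move at their own pace and stop on an object; "squeeze" is the grip in N (left out, the last holds). Time passes only in rows, so rows that repeat a pose let the fingers close. It gives the time, the measured TCP pose, the force, the opening and the grip force at its end, in the units of the state.
- get_state(): the state, without advancing time (a new reading comes with each control period).
- cams.capture(name): name is "scene" or "top" or "wrist"; returns a dict with "image" (420x560x3 uint8, red, green, blue), "range_z" (420x560 float32, m along the optical axis (not along the pixel's ray), 0 where there is no reading), "fx", "fy", "cx", "cy" (pixels), "R" (3x3) and "t" (3): a world point X has camera coordinates R X + t; the wrist camera has in their place "T_tool_cam" (4x4, takes a point from camera to tool coordinates, whose origin is the TCP and whose axes are the flange's). Camera axes: x right, y down, z forward; pixel columns grow to the right and rows downward; lengths in m; the calibration is good to about 2 mm. The wrist camera is an equidistant fisheye: a pixel r from the principal point sees the ray r / f radians off the axis. A picture is of the moment at which its call begins: read the wrist's pose just before it.
- r.close_job(): hands the job in; it is judged then, once.
The state is a dict: "time_s": time; "joints": joint angles; "qd": joint speeds; "joint_torque": joint torques, N m; "tcp_pos": TCP position; "eef_rot": TCP orientation; "contact_force": force on the tool from outside, world axes, zero at the start; "moment": the same for the moment, N m; "gripper_width": finger opening in m; "gripper_force": force on a finger pad.
Only numpy, scipy, OpenCV 4.12 (cv2) and the standard library are available. Lean on these libraries where they do the work, as an engineer would, in place of code of your own. Each camera call takes 0.05 s, during which the arm holds its last target. There are 200 camera calls.

## Working session

There is one attempt and no reset: what is moved stays moved. The work goes in short steps, Python scripts to look and compute and a tool call to move; the robot and the scene stay as the last step left them, time stands still between calls to the robot, and variables do not carry over. Pictures are saved under pics/ and viewed, at most 10 in all, crops included, and the job is handed in when it is done.

Besides the shell and the picture viewer there is one more tool, called by a JSON object that holds its "method" and its "body", one argument or row to a line. apply_moves: Moves the arm, as the interface text tells. Its arguments: {"type":"object","properties":{"targets":{"type":"array","items":{"type":"object","properties":{"dp":{"type":"array","items":{"type":"number"}},"yaw":{"type":"number"}}}},"grip":{"type":"number"},"squeeze":{"type":"number"}},"required":["targets"]}

```bash
ls; mkdir -p pics
python3 - <<'E'
from plant import get_state,cams,r
import cv2,numpy as np
print(get_state())
for n in ("top","scene"):
    c=cams.capture(n); cv2.imwrite(f"pics/{n}0.png",cv2.resize(c["image"][:,:,::-1],(784,588)))
    np.savez(f"{n}0.npz",**{k:v for k,v in c.items() if v is not None})
    print(n,c["fx"],c["cx"],c["cy"],c["R"],c["t"])
E
```

```text
pics
{'time_s': 0.0, 'joints': array([ 8.48620190e+01,  2.05916712e+01,  6.33228150e-01, -2.08559720e-02,
       -7.01345550e+01, -1.65067344e+01]), 'qd': array([-0.04812875, -0.06684915, -0.0467786 ,  0.06606839, -0.13672907,
        0.06565353]), 'joint_torque': array([ 3.70185335e-04, -5.82723391e+01,  2.93047625e+01,  6.99716985e+00,
        6.90389556e-03, -1.56794044e-04]), 'tcp_pos': array([0.24882649, 0.62697644, 0.24761352]), 'eef_rot': array([ 1.79905264e+02, -7.62825510e-03, -2.16518122e+01]), 'contact_force': array([-0.45185022, -0.95587927, -0.17170279]), 'moment': array([-0.00054964,  0.02672245,  0.02688949]), 'gripper_force': 0.0, 'gripper_width': 0.08749525371511147}
top 431.60632751926653 282.7740675178928 206.3214820454866 [[-0.04940446 -0.99877834  0.00101752]
 [-0.97749089  0.04814222 -0.20541151]
 [ 0.20511158 -0.01114286 -0.97867516]] [0.24222765 0.52925761 0.81354555]
scene 383.5891424639412 280.6748157450088 209.16037739428123 [[ 0.77193879 -0.63558397 -0.01198035]
 [-0.42186691 -0.49809205 -0.75758341]
 [ 0.47554055  0.58986213 -0.65262842]] [-0.25653302  0.37754596  0.52282889]
```

View pics/top0.png

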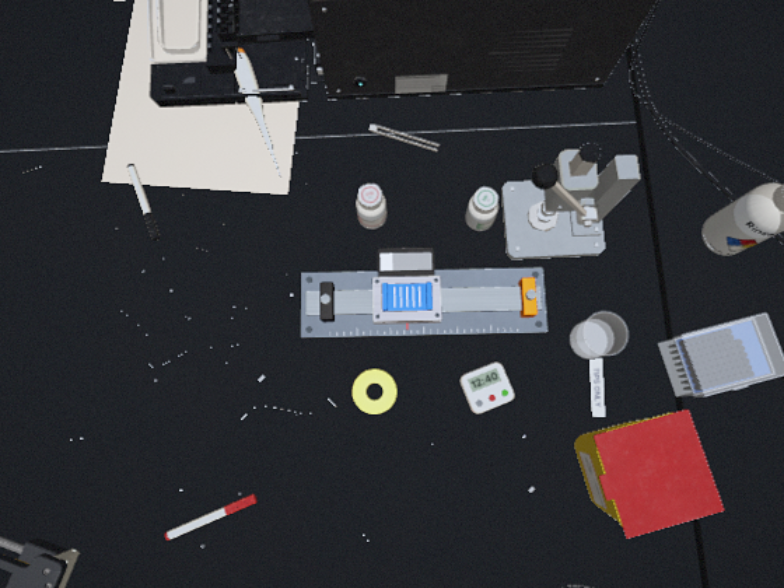

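View pics/scene0.png

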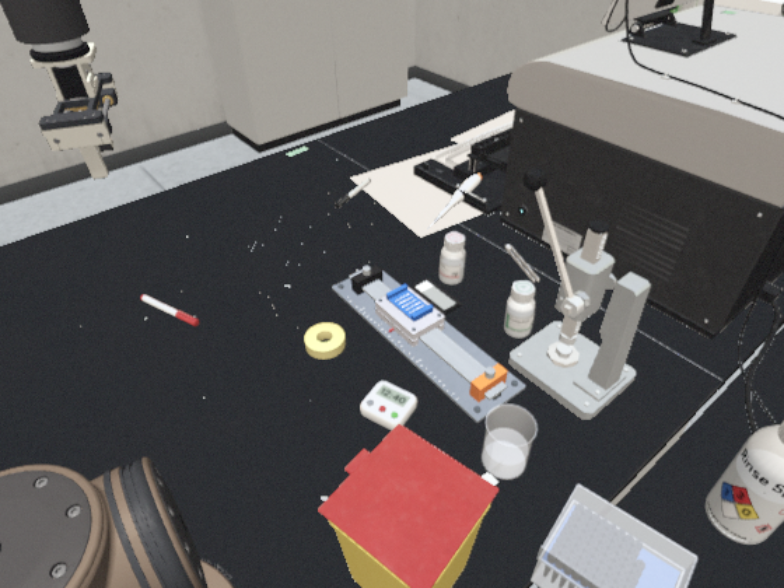

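The top view shows the stage lying along world y: black stop at (325,297), blue pad centred near (407,297) and orange stop at (530,296). The bottles are above it, at (371,205) and (482,208). The tape roll (374,391) and the timer (487,387) are below. The orange stop is at the −y end, and the pole with the dark knob is near (545,175).

```bash
cat > h.py <<'E'
import numpy as np,cv2
def load(n): return dict(np.load(n))
def atz(c,u,v,z):
    d=c["R"].T@np.array([(u-c["cx"])/c["fx"],(v-c["cy"])/c["fy"],1]); o=-c["R"].T@c["t"]
    return o+d*(z-o[2])/d[2]
def cloud(c):
    v,u=np.mgrid[:420,:560]; Z=c["range_z"]
    P=np.stack([(u-c["cx"])/c["fx"]*Z,(v-c["cy"])/c["fy"]*Z,Z],-1)
    return (P-c["t"])@c["R"]
E
python3 - <<'E'
from h import *
np.set_printoptions(precision=4,suppress=True)
s=560/784
c=load("top0.npz")
for n,u,v,z in [("blk screw",325,298,.05),("or screw",531,295.5,.05),("p1",301,273,.008),("p2",544,268,.008),("p3",548,332,.008),("p4",303,338,.008),("botA cap",370,194,.09),("botB cap",486,196,.09),("tape",374,391,.019),("timer",487,387,.021)]:
    print(n,atz(c,u*s,v*s,z))
for n in ("top","scene"):
    c=load(n+"0.npz"); P=cloud(c); h=cv2.cvtColor(c["image"],cv2.COLOR_RGB2HSV)
    reg=(P[...,0]>.4)&(P[...,0]<.75)&(abs(P[...,1])<.3)&(P[...,2]<.07)&(c["range_z"]>0)
    for nm,lo,hi in (("blue",100,125),("orange",8,18)):
        m=reg&(h[...,0]>=lo)&(h[...,0]<=hi)&(h[...,1]>150)
        q=P[m]; zt=np.percentile(q[:,2],70); t=q[q[:,2]>.03]
        r=cv2.minAreaRect((t[:,:2]*1000).astype(np.float32))
        print(n,nm,m.sum(),np.percentile(q,[2,50,98],axis=0).tolist(),r)
# tall stuff near
c=load("scene0.npz");P=cloud(c)
for n in("top","scene"):
    c=load(n+"0.npz");P=cloud(c)
    m=(c["range_z"]>0)&(P[...,0]>.4)&(P[...,0]<.76)&(P[...,1]>-.35)&(P[...,1]<.2)&(P[...,2]>.06)
    g=np.zeros((12,18))
    ix=((P[m][:,0]-.4)/.03).astype(int);iy=((P[m][:,1]+.35)/.0306).astype(int)
    np.maximum.at(g,(ix.clip(0,11),iy.clip(0,17)),P[m][:,2]); print((g*1000).astype(int))
i=load("top0.npz")["image"][170:260,200:400,::-1]
cv2.imwrite("pics/crop1.png",cv2.resize(i,None,fx=4,fy=4,interpolation=cv2.INTER_CUBIC))
E
```

```text
blk screw [0.5331 0.3184 0.05  ]
or screw [0.5222 0.0216 0.05  ]
p1 [0.5821 0.3586 0.008 ]
p2 [ 0.5717 -0.0123  0.008 ]
p3 [ 0.4734 -0.0085  0.008 ]
p4 [0.4824 0.3573 0.008 ]
botA cap [0.6729 0.2462 0.09  ]
botB cap [0.6618 0.0814 0.09  ]
tape [0.3988 0.2545 0.019 ]
timer [0.3964 0.0911 0.021 ]
top blue 488 [[0.5112195458004205, -0.27658114365469755, 0.04697621731345863], [0.5307633106231486, 0.19772035641996522, 0.05080396730661788], [0.5884122971587852, 0.23464477979700724, 0.06408572114373609]] ((547.8109741210938, -23.584381103515625), (44.60327911376953, 521.0670166015625), 4.724836349487305)
top orange 60 [[0.49677301781502575, 0.01259402495188423, 0.023035335741209178], [0.5123736483420558, 0.031207443323917124, 0.036077196224530615], [0.5521934978849048, 0.032740551327287315, 0.041503310728525096]] ((562.1614379882812, -125.52449035644531), (53.8165283203125, 337.70965576171875), 14.627801895141602)
scene blue 254 [[0.510641769129847, -0.28180071091631, 0.04815197756472424], [0.5323109391439178, 0.1788700863152684, 0.055515957706107], [0.58920826662902, 0.232945055656755, 0.0
[... 1536 characters left out ...]
  0   0   0   0   0   0]
 [  0   0   0   0   0   0   0   0  76  78   0   0   0   0   0   0   0   0]
 [  0   0   0   0   0   0   0   0   0   0   0   0   0   0   0   0  60   0]
 [  0 139 127   0   0   0   0   0   0   0   0   0   0   0   0   0   0   0]
 [ 99 158 173   0   0   0   0   0   0 171 202 250 315 319   0   0   0   0]
 [  0   0 167   0   0   0   0   0 205 206 255 255 312 314  64   0   0   0]
 [  0   0   0   0   0   0   0   0 206 207 256 255   0  91  91   0   0   0]
 [  0   0   0   0   0   0   0   0   0 166 205   0   0  90  90   0   0   0]
 [  0   0   0   0   0   0   0   0   0   0   0   0   0   0   0   0   0   0]
 [  0   0   0   0   0   0   0   0   0   0   0   0   0   0   0   0   0   0]]
```

View pics/crop1.png

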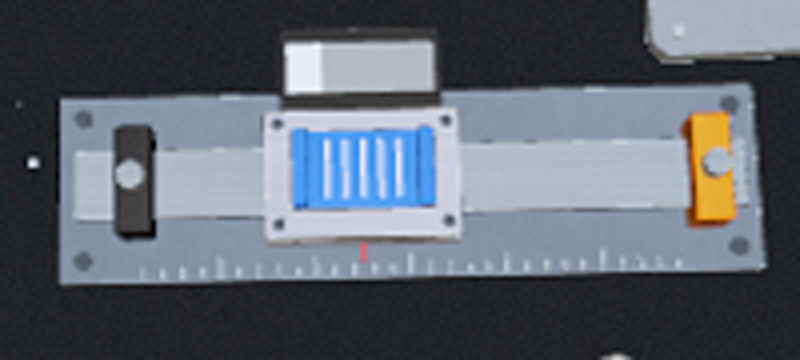

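The crop gives the black screw at (129,174), the orange screw at (715,162), and the pad from 293 to 436 centred near (364,169). Next I refine these and check clearance to the lever knob and the wrist camera.

Run:
```python
from h import *
from plant import cams
np.set_printoptions(precision=4,suppress=True)
c=load("top0.npz"); f=lambda u,v,z:atz(c,200+u/4-.375,170+v/4-.375,z)
b=f(129,174,.05);o=f(715,162,.05);p=f(364,169,.054)
print(b,o,p,np.degrees(np.arctan2(b[0]-o[0],b[1]-o[1])))
for q in [(60,99,.008),(752,85,.008),(765,268,.008),(60,284,.008)]:print(f(*q))
print("carr",f(265,109,.04),f(462,107,.04),f(461,237,.04),f(265,241,.04))
print("lips",f(293,168,.058),f(436,166,.058), "orange top",[f(*q,.038) for q in((690,113),(727,112),(734,220),(694,223))])
for n in("top","scene"):
    k=load(n+"0.npz");P=cloud(k)
    m=(k["range_z"]>0)&(P[...,0]>.45)&(P[...,0]<.64)&(P[...,1]>-.12)&(P[...,1]<.12)&(P[...,2]>.11)
    q=P[m]
    for lo in np.arange(.11,.33,.03):
        s=q[(q[:,2]>=lo)&(q[:,2]<lo+.03)]
        if len(s):print(n,round(lo,2),len(s),s.min(0),s.max(0))
    for nm,lo,hi in (("blue",100,125),("orange",8,18)):
        h=cv2.cvtColor(k["image"],cv2.COLOR_RGB2HSV)
        m=(k["range_z"]>0)&(P[...,0]>.45)&(P[...,0]<.6)&(P[...,1]>-.03)&(P[...,1]<.3)&(P[...,2]>(.046 if nm=="blue" else .035))&(h[...,0]>=lo)&(h[...,0]<=hi)&(h[...,1]>120)
        print(n,nm,m.sum(),cv2.minAreaRect((P[m][:,:2]*1000).astype(np.float32)))
w=cams.capture("wrist");print(w["T_tool_cam"],w["fx"])
```

```text
[0.5326 0.319  0.05  ] [0.5242 0.0233 0.05  ] [0.5286 0.2006 0.054 ] 1.625066558715013
[0.5836 0.3593 0.008 ]
[ 0.5731 -0.0104  0.008 ]
[ 0.4745 -0.0074  0.008 ]
[0.4843 0.361  0.008 ]
carr [0.5652 0.2494 0.04  ] [0.5613 0.1482 0.04  ] [0.4939 0.1531 0.04  ] [0.4967 0.2522 0.04  ]
lips [0.53   0.2362 0.058 ] [0.5275 0.1647 0.058 ] orange top [array([0.5528, 0.0309, 0.038 ]), array([0.5524, 0.0118, 0.038 ]), array([0.496 , 0.0136, 0.038 ]), array([0.4955, 0.0341, 0.038 ])]
top 0.11 181 [ 0.6222 -0.093   0.1102] [0.6397 0.0087 0.14  ]
top 0.14 308 [ 0.588  -0.093   0.1403] [0.6398 0.0089 0.1699]
top 0.17 377 [ 0.5939 -0.0902  0.1702] [0.6394 0.009  0.1999]
top 0.2 373 [ 0.5978 -0.0901  0.2   ] [0.64   0.0113 0.2299]
top 0.23 66 [ 0.5974 -0.02    0.23  ] [0.64   0.0282 0.2592]
top 0.26 43 [0.5978 0.0248 0.2603] [0.6047 0.0441 0.2836]
top 0.29 283 [0.5879 0.0444 0.3009] [0.6123 0.0705 0.3199]
top 0.32 1 [0.6059 0.0564 0.3206] [0.6059 0.0564 0.3206]
top blue 525 ((529.2224731445312, 201.01806640625), (70.22550964355469, 38.79831314086914), 88.05005645751953)
top orange 47 ((525.2426147460
[... 218 characters left out ...]
e 0.17 751 [ 0.5943 -0.0935  0.17  ] [0.6397 0.0041 0.2   ]
scene 0.2 383 [ 0.5972 -0.0926  0.2   ] [0.64   0.011  0.2297]
scene 0.23 132 [ 0.5963 -0.0218  0.2302] [0.6399 0.0293 0.26  ]
scene 0.26 117 [0.5977 0.0237 0.2606] [0.6061 0.0487 0.2899]
scene 0.29 240 [0.5883 0.0419 0.2908] [0.611  0.0668 0.3195]
scene blue 270 ((530.0341796875, 199.7596435546875), (75.7362060546875, 39.754642486572266), 88.28549194335938)
scene orange 170 ((524.7075805664062, 19.178016662597656), (19.500375747680664, 56.246070861816406), 87.73143005371094)
[[-0.0001 -0.9697 -0.2442  0.0652]
 [ 1.      0.     -0.0002  0.0018]
 [ 0.0002 -0.2442  0.9697 -0.1365]
 [ 0.      0.      0.      1.    ]] 325.19226210127806
```

{"method": "apply_moves", "body": {
  "targets": [
    {"dp": [0.02, -0.03, 0], "yaw": -5},
    {"dp": [0.04, -0.06, 0], "yaw": -10},
    {"dp": [0.06, -0.09, 0], "yaw": -15},
    {"dp": [0.08, -0.12, 0], "yaw": -20},
    {"dp": [0.1, -0.15, 0], "yaw": -25},
    {"dp": [0.12, -0.18, 0], "yaw": -30},
    {"dp": [0.14, -0.21, 0], "yaw": -36},
    {"dp": [0.16, -0.24, 0], "yaw": -42},
    {"dp": [0.18, -0.27, 0], "yaw": -48},
    {"dp": [0.2, -0.3, 0], "yaw": -54},
    {"dp": [0.22, -0.33, 0], "yaw": -60},
    {"dp": [0.24, -0.36, 0], "yaw": -66},
    {"dp": [0.26, -0.39, 0], "yaw": -72},
    {"dp": [0.27, -0.41, 0], "yaw": -76},
    {"dp": [0.28, -0.42, 0], "yaw": -80},
    {"dp": [0.28, -0.4265, 0], "yaw": -80},
    {"dp": [0.28, -0.4265, 0], "yaw": -80}
  ],
  "grip": 1,
  "squeeze": 20
}}

```text
time_s: 1.57
tcp_pos: [0.529, 0.1996, 0.2482]
eef_rot: [180.0, -0.0, -101.7]
contact_force: [-0.8, -0.0, -0.0]
gripper_width: 0.0003
gripper_force: 0.0
```

```bash
python3 -c "
from plant import get_state;s=get_state();print(s['joints'],s['tcp_pos'],s['eef_rot'],s['gripper_width'],s['contact_force'],s['time_s'])"
```

```text
[ 4.04938050e+01  1.03137474e+01 -1.33950171e+01 -1.30073802e-02
 -6.63407668e+01 -5.21608759e+01] [0.52896472 0.19956661 0.24819076] [ 1.79960209e+02 -3.18111617e-02 -1.01672285e+02] 0.00031686320837040016 [-0.76971957 -0.00657463 -0.02204416] 1.5667
```

{"method": "apply_moves", "body": {
  "targets": [
    {"dp": [0, 0, 0], "yaw": -6},
    {"dp": [0, 0, -0.01], "yaw": -12},
    {"dp": [0, 0, -0.02], "yaw": -18},
    {"dp": [0, 0, -0.03], "yaw": -24},
    {"dp": [0, 0, -0.04], "yaw": -30},
    {"dp": [0, 0, -0.05], "yaw": -36},
    {"dp": [0, 0, -0.06], "yaw": -42},
    {"dp": [0, 0, -0.07], "yaw": -48},
    {"dp": [0, 0, -0.08], "yaw": -54},
    {"dp": [0, 0, -0.09], "yaw": -60},
    {"dp": [0, 0, -0.1], "yaw": -66},
    {"dp": [0, 0, -0.11], "yaw": -72},
    {"dp": [0, 0, -0.12], "yaw": -77},
    {"dp": [0, -0.001, -0.13], "yaw": -80},
    {"dp": [0, -0.001, -0.14], "yaw": -80},
    {"dp": [0, -0.001, -0.15], "yaw": -80},
    {"dp": [0, -0.001, -0.155], "yaw": -80},
    {"dp": [0, -0.001, -0.155], "yaw": -80}
  ]
}}

```text
time_s: 3.07
tcp_pos: [0.5282, 0.1997, 0.0922]
eef_rot: [-179.9, -0.1, 178.5]
contact_force: [-0.5, -0.3, 0.1]
gripper_width: 0.0003
gripper_force: 0.0
```

```bash
python3 -c "
from plant import get_state,cams;import cv2
s=get_state();print(s['joints'],s['tcp_pos'],s['eef_rot'],s['contact_force'],s['time_s'])
i=cams.capture('scene')['image'][120:320,180:460,::-1]
cv2.imwrite('pics/s2.png',cv2.resize(i,None,fx=2.8,fy=2.8,interpolation=cv2.INTER_CUBIC))"
```

```text
[ 4.05627875e+01  1.90027705e+01 -2.45325133e+01 -1.76819107e-02
 -4.65925614e+01 -1.32074935e+02] [0.52817656 0.1997423  0.09220328] [-1.79923844e+02 -1.03486248e-01  1.78475619e+02] [-0.45311334 -0.2943833   0.07168739] 3.0667
```

View pics/s2.png

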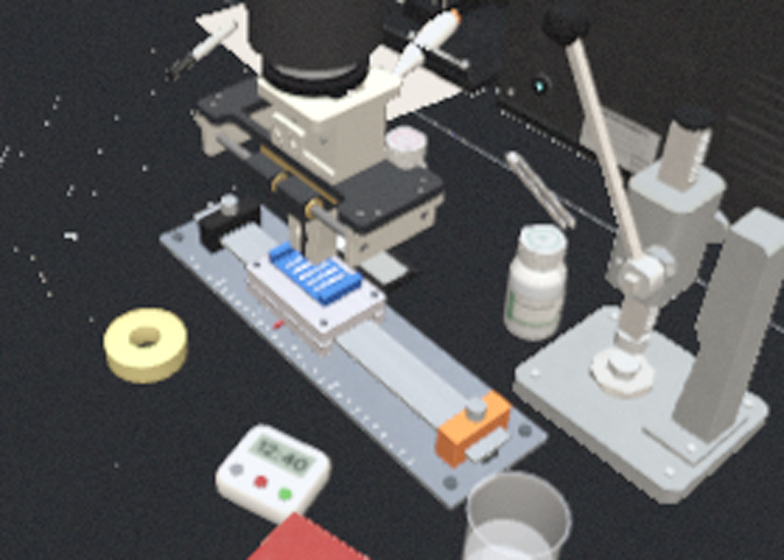

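The closed fingertips hover over the middle of the pad, around (320,245), with the gripper's long side along the rail. I lower slowly.

{"method": "apply_moves", "body": {
  "targets": [
    {"dp": [0, 0, -0.006], "yaw": 0},
    {"dp": [0, 0, -0.012], "yaw": 0},
    {"dp": [0, 0, -0.016], "yaw": 0},
    {"dp": [0, 0, -0.018], "yaw": 0},
    {"dp": [0, 0, -0.019], "yaw": 0},
    {"dp": [0, 0, -0.02], "yaw": 0},
    {"dp": [0, 0, -0.021], "yaw": 0},
    {"dp": [0, 0, -0.022], "yaw": 0},
    {"dp": [0, 0, -0.022], "yaw": 0},
    {"dp": [0, 0, -0.022], "yaw": 0}
  ]
}}

```text
time_s: 3.95
tcp_pos: [0.5291, 0.1999, 0.0718]
eef_rot: [180.0, 0.0, 178.4]
contact_force: [-0.4, -0.2, 1.7]
gripper_width: 0.0003
gripper_force: 0.7
```

{"method": "apply_moves", "body": {
  "targets": [
    {"dp": [0, 0, -0.001], "yaw": 0},
    {"dp": [0, 0, -0.002], "yaw": 0},
    {"dp": [0, 0, -0.003], "yaw": 0},
    {"dp": [0, 0, -0.004], "yaw": 0},
    {"dp": [0, 0, -0.005], "yaw": 0},
    {"dp": [0, 0, -0.006], "yaw": 0},
    {"dp": [0, 0, -0.0065], "yaw": 0},
    {"dp": [0, 0, -0.0065], "yaw": 0},
    {"dp": [0, 0, -0.0065], "yaw": 0}
  ]
}}

```text
time_s: 4.7
tcp_pos: [0.5293, 0.2001, 0.0662]
eef_rot: [180.0, 0.1, 178.4]
contact_force: [-4.7, 0.5, 11.7]
gripper_width: 0.0002
gripper_force: 6.2
```

{"method": "apply_moves", "body": {
  "targets": [
    {"dp": [0, 0, -0.0005], "yaw": 0},
    {"dp": [0, -0.001, -0.0007], "yaw": 0},
    {"dp": [0, -0.002, -0.0007], "yaw": 0},
    {"dp": [0, -0.003, -0.0007], "yaw": 0},
    {"dp": [0, -0.004, -0.0007], "yaw": 0},
    {"dp": [0, -0.005, -0.0007], "yaw": 0},
    {"dp": [0, -0.006, -0.0007], "yaw": 0},
    {"dp": [0, -0.007, -0.0007], "yaw": 0},
    {"dp": [0, -0.008, -0.0007], "yaw": 0},
    {"dp": [0, -0.01, -0.0007], "yaw": 0},
    {"dp": [0, -0.012, -0.0007], "yaw": 0},
    {"dp": [0, -0.012, -0.0007], "yaw": 0}
  ]
}}

```text
time_s: 5.7
tcp_pos: [0.529, 0.188, 0.0661]
eef_rot: [180.0, 0.1, 178.4]
contact_force: [-8.1, -0.2, 19.0]
gripper_width: -0.0001
gripper_force: 9.5
```

{"method": "apply_moves", "body": {
  "targets": [
    {"dp": [-0.001, -0.002, 0], "yaw": 0},
    {"dp": [-0.001, -0.005, 0], "yaw": 0},
    {"dp": [-0.0015, -0.009, 0], "yaw": 0},
    {"dp": [-0.0015, -0.013, 0], "yaw": 0},
    {"dp": [-0.0015, -0.017, 0], "yaw": 0},
    {"dp": [-0.0015, -0.021, 0], "yaw": 0},
    {"dp": [-0.002, -0.025, 0], "yaw": 0},
    {"dp": [-0.002, -0.029, 0], "yaw": 0},
    {"dp": [-0.002, -0.033, 0], "yaw": 0},
    {"dp": [-0.002, -0.037, 0], "yaw": 0},
    {"dp": [-0.0025, -0.041, 0], "yaw": 0},
    {"dp": [-0.0025, -0.045, 0], "yaw": 0},
    {"dp": [-0.0025, -0.049, 0], "yaw": 0},
    {"dp": [-0.0025, -0.053, 0], "yaw": 0},
    {"dp": [-0.0025, -0.057, 0], "yaw": 0},
    {"dp": [-0.003, -0.06, 0], "yaw": 0},
    {"dp": [-0.003, -0.06, 0], "yaw": 0}
  ]
}}

```text
time_s: 7.12
tcp_pos: [0.5272, 0.1281, 0.0662]
eef_rot: [179.9, 0.2, 178.4]
contact_force: [-2.6, 0.2, 15.8]
gripper_width: 0.0004
gripper_force: 7.7
```

```bash
python3 -c "
from plant import get_state,cams;import cv2
s=get_state();print(s['joints'],s['tcp_pos'],s['contact_force'])
i=cams.capture('scene')['image'][120:320,180:460,::-1]
cv2.imwrite('pics/s3.png',cv2.resize(i,None,fx=2.8,fy=2.8,interpolation=cv2.INTER_CUBIC))"
```

```text
[ 3.43859510e+01  1.90906984e+01 -2.90463270e+01  6.55795422e-02
 -4.16874629e+01 -1.26044888e+02] [0.52720803 0.12805491 0.06615766] [-2.61456274  0.2312755  15.82976447]
```

View pics/s3.png

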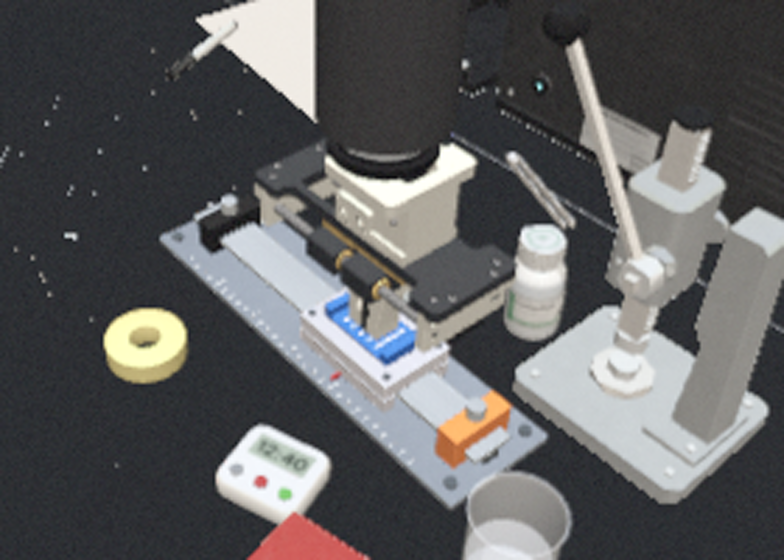

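The carriage is following, with the fingertip still centred on the pad at about (375,320). The neighbouring objects are untouched.

{"method": "apply_moves", "body": {
  "targets": [
    {"dp": [0, -0.002, 0], "yaw": 0},
    {"dp": [0, -0.005, 0], "yaw": 0},
    {"dp": [-0.0005, -0.009, 0], "yaw": 0},
    {"dp": [-0.0005, -0.013, 0], "yaw": 0},
    {"dp": [-0.0005, -0.017, 0], "yaw": 0},
    {"dp": [-0.0005, -0.021, 0], "yaw": 0},
    {"dp": [-0.001, -0.025, 0], "yaw": 0},
    {"dp": [-0.001, -0.029, 0], "yaw": 0},
    {"dp": [-0.001, -0.033, 0], "yaw": 0},
    {"dp": [-0.001, -0.036, 0], "yaw": 0},
    {"dp": [-0.0015, -0.038, 0], "yaw": 0},
    {"dp": [-0.0015, -0.04, 0], "yaw": 0},
    {"dp": [-0.0015, -0.04, 0], "yaw": 0}
  ]
}}

```text
time_s: 8.25
tcp_pos: [0.526, 0.0882, 0.0661]
eef_rot: [179.9, 0.2, 178.4]
contact_force: [-2.0, -0.5, 14.8]
gripper_width: 0.0004
gripper_force: 7.3
```

{"method": "apply_moves", "body": {
  "targets": [
    {"dp": [0, -0.001, 0], "yaw": 0},
    {"dp": [0, -0.002, 0], "yaw": 0},
    {"dp": [0, -0.003, 0], "yaw": 0},
    {"dp": [0, -0.004, 0], "yaw": 0},
    {"dp": [0, -0.005, 0], "yaw": 0},
    {"dp": [0, -0.005, 0], "yaw": 0}
  ]
}}

```text
time_s: 8.75
tcp_pos: [0.526, 0.0833, 0.0661]
eef_rot: [179.9, 0.2, 178.4]
contact_force: [-1.9, 0.4, 15.4]
gripper_width: 0.0009
gripper_force: 7.7
```

{"method": "apply_moves", "body": {
  "targets": [
    {"dp": [0, -0.001, 0], "yaw": 0},
    {"dp": [0, -0.002, 0], "yaw": 0},
    {"dp": [0, -0.003, 0], "yaw": 0},
    {"dp": [0, -0.003, 0], "yaw": 0}
  ]
}}

```text
time_s: 9.08
tcp_pos: [0.5259, 0.0803, 0.0661]
eef_rot: [179.9, 0.2, 178.4]
contact_force: [-3.1, 0.1, 15.4]
gripper_width: 0.0003
gripper_force: 7.9
```

{"method": "apply_moves", "body": {
  "targets": [
    {"dp": [0, -0.001, 0], "yaw": 0},
    {"dp": [0, -0.002, 0], "yaw": 0},
    {"dp": [0, -0.003, 0], "yaw": 0},
    {"dp": [0, -0.003, 0], "yaw": 0}
  ]
}}

```text
time_s: 9.42
tcp_pos: [0.5264, 0.0788, 0.0662]
eef_rot: [179.8, 0.3, 178.4]
contact_force: [-4.0, 8.0, 13.7]
gripper_width: 0.0007
gripper_force: 7.1
```

{"method": "apply_moves", "body": {
  "targets": [
    {"dp": [0, -0.001, 0], "yaw": 0},
    {"dp": [0, -0.002, 0], "yaw": 0},
    {"dp": [0, -0.002, 0], "yaw": 0}
  ]
}}

```text
time_s: 9.67
tcp_pos: [0.5269, 0.0769, 0.0662]
eef_rot: [179.8, 0.3, 178.4]
contact_force: [-2.1, 7.0, 12.5]
gripper_width: 0.0005
gripper_force: 6.1
```

```bash
python3 -c "
from plant import get_state,cams;import cv2
i=cams.capture('scene')['image'][190:300,260:400,::-1]
cv2.imwrite('pics/s4.png',cv2.resize(i,None,fx=5,fy=5,interpolation=cv2.INTER_CUBIC))"
```

```text
(no output)
```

View pics/s4.png

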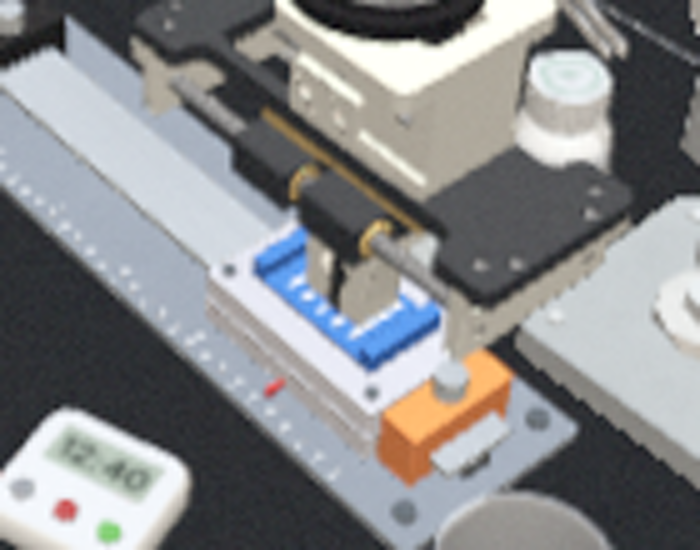

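The carriage end face meets the orange stop at about (380,415), and the force levelled off at the stop. I lift straight up to release.

{"method": "apply_moves", "body": {
  "targets": [
    {"dp": [0, 0, 0.001], "yaw": 0},
    {"dp": [0, 0, 0.002], "yaw": 0},
    {"dp": [0, 0, 0.003], "yaw": 0},
    {"dp": [0, 0, 0.004], "yaw": 0},
    {"dp": [0, 0, 0.005], "yaw": 0},
    {"dp": [0, 0, 0.006], "yaw": 0},
    {"dp": [0, 0, 0.008], "yaw": 0},
    {"dp": [0, 0, 0.012], "yaw": 0},
    {"dp": [0, 0, 0.02], "yaw": 0},
    {"dp": [0, 0, 0.03], "yaw": 0},
    {"dp": [0, 0.01, 0.045], "yaw": 0},
    {"dp": [0, 0.03, 0.06], "yaw": 0},
    {"dp": [0, 0.06, 0.08], "yaw": 0},
    {"dp": [0, 0.09, 0.1], "yaw": 0},
    {"dp": [0, 0.12, 0.12], "yaw": 0},
    {"dp": [0, 0.15, 0.13], "yaw": 0},
    {"dp": [0, 0.18, 0.14], "yaw": 0},
    {"dp": [0, 0.2, 0.15], "yaw": 0},
    {"dp": [0, 0.2, 0.15], "yaw": 0}
  ]
}}

```text
time_s: 11.3
tcp_pos: [0.5253, 0.2785, 0.2172]
eef_rot: [179.9, 0.2, 178.5]
contact_force: [1.1, -0.6, -0.3]
gripper_width: 0.0004
gripper_force: 0.0
```

Run:
```python
from plant import get_state,cams
from h import *
for n in("top","scene"):
    k=cams.capture(n);P=cloud(k);h=cv2.cvtColor(k["image"],cv2.COLOR_RGB2HSV)
    for nm,lo,hi in (("blue",100,125),("orange",8,18)):
        m=(k["range_z"]>0)&(P[...,0]>.45)&(P[...,0]<.6)&(P[...,1]>-.03)&(P[...,1]<.3)&(P[...,2]>(.046 if nm=="blue" else .035))&(h[...,0]>=lo)&(h[...,0]<=hi)&(h[...,1]>120)
        print(n,nm,m.sum(),np.median(P[m][:,2]),cv2.minAreaRect((P[m][:,:2]*1000).astype(np.float32)))
    if n=="top":cv2.imwrite("pics/t5.png",cv2.resize(k["image"][100:320,180:460,::-1],None,fx=2.7,fy=2.7,interpolation=cv2.INTER_CUBIC))
```

```text
top blue 513 0.05065641170291668 ((526.3680419921875, 81.68733978271484), (71.37358093261719, 39.685611724853516), 88.11492156982422)
top orange 21 0.03767667086772753 ((525.2774658203125, 21.107772827148438), (17.62748146057129, 54.915042877197266), 89.05614471435547)
scene blue 359 0.05073829459926669 ((526.9758911132812, 80.10885620117188), (72.75234985351562, 39.975921630859375), 88.3606185913086)
scene orange 164 0.03721488448220377 ((524.7796020507812, 19.14181137084961), (18.713590621948242, 55.14993667602539), 87.44548797607422)
```

View pics/t5.png

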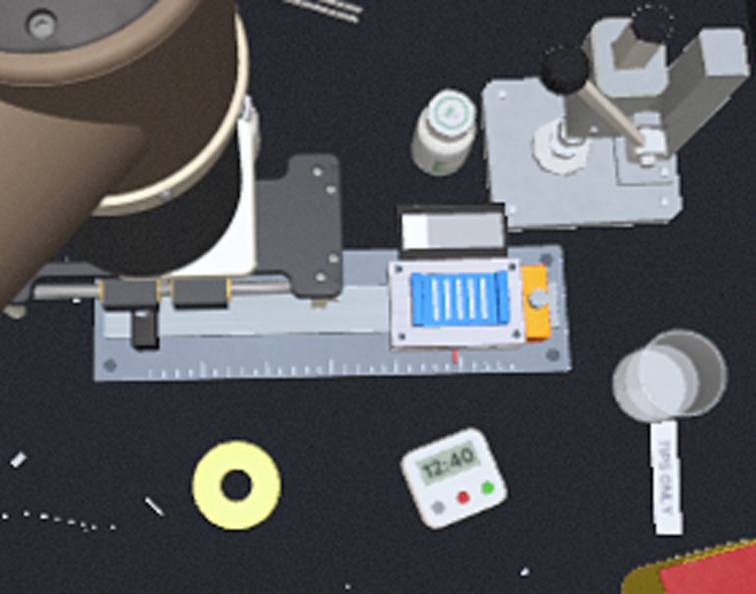

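The carriage at (455,300) rests against the orange stop at (535,300). The measured gap between their centres is 60.6–61 mm, within measurement error. The pad has sprung back up and the neighbouring objects in view are still in place.

```bash
python3 -c "
from plant import r;print(r.close_job())"
```

```text
the job is handed in; nothing more can be done
None
```

I pressed the release pad, pushed the carriage against the orange stop and let go. In the last pictures it rests there with the pad back up, and the job is handed in; bottle A was hidden by the arm in my final view, so I didn't re-check it.

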